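# Brush out the litre beaker

### The job

Brush out the big clear beaker: lower the brush into it bristles first, let go so that it leans there, then take it again by the end of its handle. Holding it upright, gently scrub the beaker's left-hand inside wall (seen from the robot) from the bottom up until the bristles are near the rim and back down to the bottom, keeping the bristles against the glass, then the right-hand wall in the same way. Finally stand the brush bristles down in the white stoneware pot and let go, with the beaker and the pot still standing in their places and the wash bottle, the flask, the petri dish and the timer left alone.

Things in the scene. Friction and masses are not known exactly. Their poses are not given: they have to be found in the camera images.
- beaker: clear colourless litre beaker with a pouring lip, empty, mouth up, loose, 0.3 to 0.45 kg; 147 mm high, 106 mm across outside at the base and about 120 mm at the rim, walls straight but widening upward. It slides if pushed sideways with about 2 N. Origin on the underside, middle of the base.
- beaker_floor (a point): middle of the beaker's inner floor, 4 mm above the bench, z up along the beaker, x away from the robot and y to its left (both within 0.25 rad at the start). Inside radius towards left and right, give or take 1.5 mm: 44 mm at the floor, 48 mm at 55 mm, 51 mm at 95 mm and 55 mm at the rim, which is 143 mm above this point.
- brush_pot: round white stoneware pot for brushes with a blue band, empty, loose, 0.6 kg; 100 mm high, 78 mm across (82 mm at the lip), inside diameter 68 mm. Origin at the middle of its underside.
- pot_floor (a point): middle of the pot's inner floor, 6 mm above the bench; the rim is 94 mm above this point.
- brush: beaker brush, 205 mm, 70 to 120 g. Origin: middle of the bristle tip; z along it to the handle's end. 0-84 mm: round nylon head, diameter 44 mm (flat tip face 28 mm, shoulder at 10 mm), bristles give about 1 mm; 84-110 mm: 6 mm steel neck; 110-205 mm: blue handle, 18 mm wide along x, 12 mm thick along y. Centre of mass 124 mm from the tip.
- brush_tip (a point): middle of the bristle tip face. At the start the brush lies on the bench, bristles to the robot's right, handle to its left, the 18 mm width level; its axis is 32 mm above the bench here and 6 mm at the handle's end.
- brush_end (a point): middle of the handle's end, 205 mm from the tip. Lowered slanting into the beaker and let go, the brush slides until its tip is at the floor and the handle rests on the rim, about 0.52 rad from upright; it may roll along the rim a little first. In the pot it can stand upright on its tip.
- wash_bottle: bystander: white squeeze bottle with red cap and bent jet, 69 x 102 x 208 mm, origin under its base.
- conical_flask: bystander: conical flask with pink filling, 81 mm across, 112 mm high, origin under its base.
- petri_dish_1: bystander: flat lidded petri dish, 60 mm across, 14 mm high, origin under its middle.
- timer: bystander: round white kitchen timer with a grey dial, 66 mm across, 34 mm high, origin under its middle.

How it is judged:
By the outcome, as a careful person would: the job done as asked, in the order asked, and still so for the second after the job is handed in, with the robot touching nothing.
It also fails if it takes over 72 s, if anything falls off the work surface, if the arm or the gripper's body presses on something with over 40 N, if the wrist force passes 120 N, or if a joint passes its speed limit or range.

### The arm

A 6-joint arm with a two-finger parallel gripper is mounted at the origin on a cart in front of the work surface, level with it; the furniture and walls round the work are solid. World frame = base frame: x ahead of the robot, y to its left, z up, the work surface at z = 0. Lengths are in m, angles in rad, forces in N, time in s.
With the tool pointing down it reaches from about 0.3 to 0.775 m from the base axis. Payload 14.6 kg.
Tool frame: the origin (TCP) lies midway between the tips of the shut fingers; the grasp point (between the pads) lies manip.grasp_offset behind it (manip.grasp_offset is the distance from the TCP to the grasp point, in m); z points along the fingers, y is the line along which they close (so a half turn about z gives the same grasp; the last joint's range is limited). The gripper opens to 85 mm and grips with 20 to 120 N. Pads are 22 mm wide; open, the fingers measure 114 mm over their backs; the gripper's body (76 mm by 85 mm) begins 54 mm behind the grasp point. The pads swing forward as they close: fully open they stand 13 mm farther back than shut.
Start: joints at [-1.417, 0.3, 1.521, -0, 1.321, -0.067], TCP at [0.12, -0.537, 0.231] pointing down, gripper open.
Joint ranges: [-3.03, 3.03], [-0.79, 2.21], [0.23, 2.52], [-1.04, 4.18], [0, 3.07], [-2.55, 2.55]. Speed limits (rad/s): [2.22, 2.22, 2.57, 3.14, 3.14, 3.14].

### API

Orientations are given as a unit quaternion [x, y, z, w].
In Python, from bench import manip, grab_frame gives the robot as it stands.
- The arm moves only by the tool carry_out, never from a script. Its argument "moves" is one flat list of numbers, 5 for each row, row after row: the finger opening in m, from 0 to 0.0854, then the shift along the tool's x, y, z in m, then the turn about the tool's z in degrees. A call has 1 to 12 rows; each row is the pose to reach, as a shift and turn from the pose commanded when the call began, along the tool's axes at that moment; what a row does not reach only later rows make up. A row lasts 1/12 s, in which the tool goes at most 41.7 mm and 7.16 degrees, less where a joint would pass 70% of its speed; a pose out of reach is approached as far as the arm can. A call with a gripper value outside its range is refused whole. The fingers move at their own pace and stop on an object; "squeeze" is the grip in N (left out, the last holds). Time passes only in rows, so rows that repeat a pose let the fingers close. It gives the time, the measured TCP pose, the force, the opening and the grip force at its end, in the units of the state.
- manip.read_state(): the state, without advancing time (a new reading comes with each control period).
- grab_frame(name): name is "scene" or "top" or "wrist"; returns a dict with "color" (400x640x3 uint8, red, green, blue), "fx", "fy", "cx", "cy" (pixels), "k1" (the pictures are not rectified: a ray, as slopes to the right and down, at radius r is drawn at 1 + k1 r^2 times it, then the intrinsics apply), "world_to_cam" (4x4, takes a point from world to camera coordinates); the wrist camera has in their place "mount" (4x4, takes a point from camera to tool coordinates, whose origin is the TCP and whose axes are the flange's). Camera axes: x right, y up, looking along -z (the intrinsics and any distortion apply to the point x, -y, -z); pixel columns grow to the right and rows downward; lengths in m; the calibration is good to about 2 mm. A picture is of the moment at which its call begins: read the wrist's pose just before it. There is no depth.
- manip.finish_job(): hands the job in; it is judged then, once.
The state is a dict: "t": time; "qpos": joint angles; "joint_vel": joint speeds; "effort": joint torques, N m; "tcp_pos": TCP position; "ee_rot": TCP orientation; "contact_force": force on the tool from outside, world axes, zero at the start; "ft_torque": the same for the moment, N m; "grip_width": finger opening in m; "grasp_force": force on a finger pad.
Only numpy, scipy, OpenCV 4.12 (cv2) and the standard library are available. Lean on these libraries where they do the work, as an engineer would, in place of code of your own. Each camera call takes 0.05 s, during which the arm holds its last target. There are 200 camera calls.

## Working session

There is one attempt and no reset: what is moved stays moved. The work goes in short steps, Python scripts to look and compute and a tool call to move; the robot and the scene stay as the last step left them, time stands still between calls to the robot, and variables do not carry over. Pictures are saved under pics/ and viewed, at most 10 in all, crops included, and the job is handed in when it is done.

Besides the shell and the picture viewer there is one more tool, called after ">>>" as name(argument=value, ...) on one line, values as JSON. carry_out: Moves the arm, as the interface text tells. Its arguments: {"type":"object","properties":{"moves":{"type":"array"},"squeeze":{"type":"number"}},"required":["moves"]}

```bash
ls; mkdir -p pics
python3 - <<'E'
from bench import manip, grab_frame
import cv2,numpy as np
s=manip.read_state(); print({k:np.round(v,4).tolist() for k,v in s.items()}, manip.grasp_offset)
for n in ["scene","top"]:
    f=grab_frame(n); cv2.imwrite(f"pics/{n}0.png",f["color"][:,:,::-1]); print(n,f["fx"],f["fy"],f["cx"],f["cy"],f["k1"],np.round(f["world_to_cam"],4).tolist())
f=grab_frame("wrist");print(np.round(f["mount"],4).tolist())
E
```

```text
pics
{'t': 0.0, 'qpos': [-1.4166, 0.3005, 1.5216, 0.0, 1.3207, -0.0666], 'joint_vel': [-0.0005, 0.0016, -0.0002, -0.0021, 0.0002, -0.0003], 'effort': [-0.0003, -54.3498, -36.1797, -0.0, 0.004, -0.0], 'tcp_pos': [0.1204, -0.5364, 0.2307], 'ee_rot': [0.9939, 0.1102, -0.0, -0.0006], 'contact_force': [0.8751, 0.0382, -0.2388], 'ft_torque': [-0.0505, -0.0388, -0.0469], 'grasp_force': 0.0, 'grip_width': 0.0854} 0.0187
scene 413.0131008717358 413.0131008717358 322.65915950978336 191.1866832782124 -0.09898561602086743 [[-0.4196, -0.9077, -0.0041, 0.285], [0.4586, -0.2159, 0.862, -0.2901], [-0.7833, 0.3598, 0.5069, -0.752], [0.0, 0.0, 0.0, 1.0]]
top 450.84721258173084 450.84721258173084 326.3830710897998 195.59827317414428 -0.049781892455360015 [[0.0144, -0.9997, 0.0197, 0.0294], [0.987, 0.0174, 0.1601, -0.5644], [-0.1603, 0.0172, 0.9869, -1.3009], [0.0, 0.0, 0.0, 1.0]]
[[-0.0005, 0.9623, 0.2718, 0.0692], [1.0, 0.0006, -0.0004, -0.0002], [-0.0005, 0.2718, -0.9623, -0.1442], [0.0, 0.0, 0.0, 1.0]]
```

View pics/scene0.png

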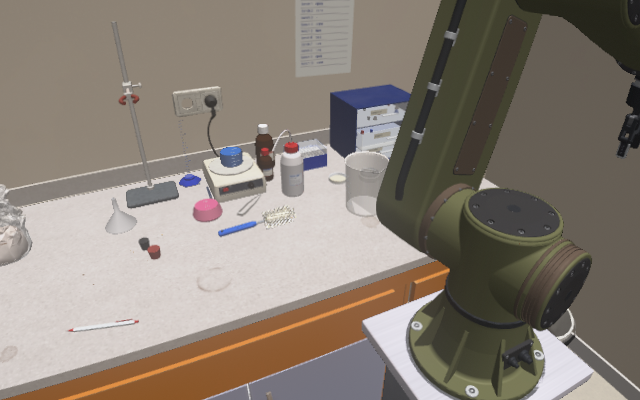

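View pics/top0.png

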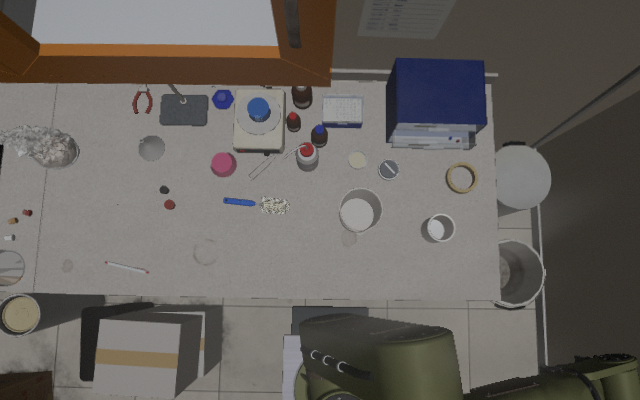

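The scene view shows the brush around (255,222), the beaker at (367,184) and the wash bottle at (292,172). The top view shows the blue handle at (240,202), bristles at (275,206), the beaker rim at (360,210) and the pot at (441,228).

```bash
cat > h.py <<'E'
from bench import manip, grab_frame
import cv2,numpy as np
from scipy.spatial.transform import Rotation as R
def frame(n):
    if n=="wrist":
        s=manip.read_state(); f=grab_frame(n)
        T=np.eye(4);T[:3,:3]=R.from_quat(s["ee_rot"]).as_matrix();T[:3,3]=s["tcp_pos"]
        f["world_to_cam"]=np.linalg.inv(T@np.array(f["mount"]))
    else: f=grab_frame(n)
    f["K"]=np.array([[f["fx"],0,f["cx"]],[0,f["fy"],f["cy"]],[0,0,1]]);f["W"]=np.array(f["world_to_cam"])
    return f
def ray(f,px):
    u=cv2.undistortPoints(np.float64(px).reshape(-1,1,2),f["K"],np.array([f["k1"],0,0,0]))[:,0]
    d=np.c_[u[:,0],-u[:,1],-np.ones(len(u))]@f["W"][:3,:3]
    return -f["W"][:3,:3].T@f["W"][:3,3],d
def plane(f,px,z):
    o,d=ray(f,px); return o+d*((z-o[2])/d[:,2])[:,None]
def proj(f,P):
    c=np.atleast_2d(P)@f["W"][:3,:3].T+f["W"][:3,3]
    p=np.c_[c[:,0],-c[:,1],-c[:,2]]
    return cv2.projectPoints(p,np.zeros(3),np.zeros(3),f["K"],np.array([f["k1"],0,0,0,0]))[0][:,0]
def blue(f): 
    h=cv2.cvtColor(f["color"],cv2.COLOR_RGB2HSV); return cv2.inRange(h,(105,130,60),(125,255,255))
E
python3 - <<'E'
from h import *
f=frame("top"); m=blue(f)[185:220,210:265]
y,x=np.nonzero(m); p=np.c_[x+210,y+185].astype(float)
c=p.mean(0);v=np.linalg.svd(p-c)[2][0] if len(p)<3000 else 0; v=v*np.sign(v[0]); t=(p-c)@v
e=[c+v*t.min(),c+v*t.max()];print("ends",e,plane(f,[e[0]],.008),plane(f,[e[1]],.018))
print("tip",plane(f,[(289,207)],.032))
print("beaker rim",plane(f,[(360,210)],.147),"base",plane(f,[(357,215)],.004))
print("pot",plane(f,[(441,228)],.1))
s=cv2.resize(f["color"][165:265,215:475],None,fx=3,fy=3,interpolation=cv2.INTER_CUBIC)
g=frame("scene"); q=cv2.resize(g["color"][130:240,200:460],None,fx=3,fy=3,interpolation=cv2.INTER_CUBIC)[:290]
cv2.imwrite("pics/c1.png",np.vstack([s,q])[:,:,::-1])
E
```

```text
ends [array([223.89143566, 199.96158167]), array([254.07124806, 203.368938  ])] [[0.55088569 0.3510878  0.008     ]] [[0.54057052 0.25692694 0.018     ]]
tip [[0.52941784 0.14984149 0.032     ]]
beaker rim [[ 0.50889651 -0.05272995  0.147     ]] base [[ 0.51205953 -0.05689192  0.004     ]]
pot [[ 0.46709308 -0.28905148  0.1       ]]
```

View pics/c1.png

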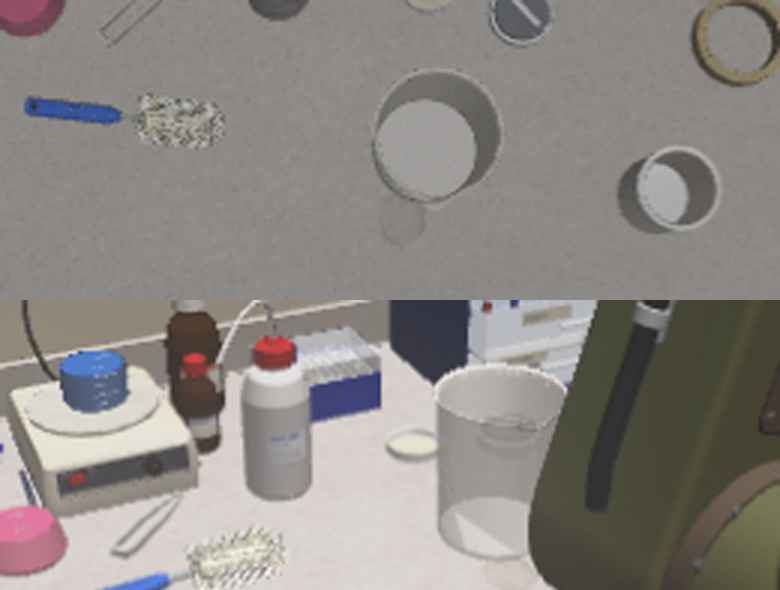

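>>> carry_out(moves=[0.085, 0.304, -0.376, -0.05, -71, 0.085, 0.304, -0.376, -0.05, -71, 0.085, 0.304, -0.376, -0.05, -71, 0.085, 0.304, -0.376, -0.05, -71, 0.085, 0.304, -0.376, -0.05, -71, 0.085, 0.304, -0.376, -0.05, -71, 0.085, 0.304, -0.376, -0.05, -71, 0.085, 0.304, -0.376, -0.05, -71, 0.085, 0.304, -0.376, -0.05, -71, 0.085, 0.304, -0.376, -0.05, -71, 0.085, 0.304, -0.376, -0.05, -71, 0.085, 0.304, -0.376, -0.05, -71], squeeze=20)

```text
t: 1.25
tcp_pos: [0.3353, -0.1004, 0.2819]
ee_rot: [0.745, 0.668, 0.0, 0.0]
contact_force: [-1.2, -0.1, -0.3]
grip_width: 0.0849
grasp_force: 0.0
```

>>> carry_out(moves=[0.06, 0.452, 0.166, 0.1, 0, 0.06, 0.452, 0.166, 0.1, 0, 0.06, 0.452, 0.166, 0.1, 0, 0.06, 0.452, 0.166, 0.1, 0, 0.06, 0.452, 0.166, 0.1, 0, 0.06, 0.452, 0.166, 0.1, 0, 0.06, 0.452, 0.166, 0.1, 0, 0.06, 0.452, 0.166, 0.1, 0, 0.06, 0.452, 0.166, 0.1, 0, 0.06, 0.452, 0.166, 0.1, 0, 0.06, 0.452, 0.166, 0.1, 0, 0.06, 0.452, 0.166, 0.1, 0])

```text
t: 2.25
tcp_pos: [0.5501, 0.3302, 0.1801]
ee_rot: [0.745, 0.667, -0.0, -0.0]
contact_force: [0.5, -0.4, 1.0]
grip_width: 0.0602
grasp_force: 0.0
```

Run:
```python
from h import *
s=manip.read_state();print(s["tcp_pos"],s["ee_rot"])
f=frame("wrist");m=blue(f)
n,l,st,ce=cv2.connectedComponentsWithStats(m);print(st[1:][st[1:,4]>100])
i=1+st[1:,4].argmax();y,x=np.nonzero(l==i);p=np.c_[x,y].astype(np.float32)
r=cv2.minAreaRect(p);b=cv2.boxPoints(r);print(r)
print(plane(f,b,.012))
cv2.imwrite("pics/w1.png",f["color"][:,:,::-1])
```

```text
[0.55005742 0.3302434  0.18005871] [ 7.44894248e-01  6.67182465e-01 -3.08501220e-04 -1.49986148e-04]
[[ 613   65   27   71 1423]
 [ 306  154   18  103 1739]
 [ 617  260   23   53  586]]
((314.5, 205.0), (102.0, 17.0), 90.0)
[[0.54091643 0.35588551 0.012     ]
 [0.55674605 0.35412597 0.012     ]
 [0.54558183 0.25027876 0.012     ]
 [0.52829605 0.2521923  0.012     ]]
```

View pics/w1.png

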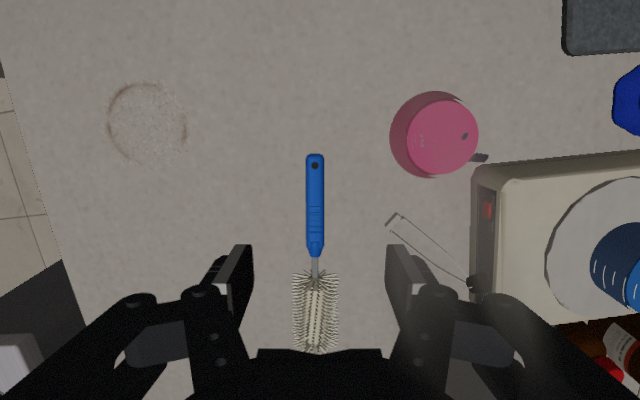

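The handle is seen at (315,155)–(315,256), square with the open fingers and centred within 4 mm. I'm descending to grip it.

>>> carry_out(moves=[0.045, 0.003, -0.003, 0.04, 0, 0.045, 0.003, -0.003, 0.08, 0, 0.045, 0.003, -0.003, 0.12, 0, 0.045, 0.003, -0.003, 0.155, 0, 0.045, 0.003, -0.003, 0.17, 0, 0.045, 0.003, -0.003, 0.176, 0, 0.01, 0.003, -0.003, 0.176, 0, 0.01, 0.003, -0.003, 0.176, 0, 0.01, 0.003, -0.003, 0.176, 0, 0.01, 0.003, -0.003, 0.176, 0, 0.01, 0.003, -0.003, 0.176, 0, 0.01, 0.003, -0.003, 0.176, 0], squeeze=20)

```text
t: 3.3
tcp_pos: [0.5482, 0.3316, 0.0075]
ee_rot: [0.745, 0.667, 0.002, 0.0]
contact_force: [0.7, 0.1, 8.0]
grip_width: 0.0171
grasp_force: 24.6
```

>>> carry_out(moves=[0.01, 0, 0, -0.02, 0, 0.01, 0, 0, -0.05, 0, 0.01, 0, 0, -0.085, 0, 0.01, 0, 0, -0.12, 0, 0.01, 0, 0, -0.155, 0, 0.01, 0, 0, -0.19, 0, 0.01, 0, 0, -0.225, 0, 0.01, 0, 0, -0.26, 0, 0.01, 0, 0, -0.295, 0, 0.01, 0, 0, -0.33, 0, 0.01, 0, 0, -0.35, 0, 0.01, 0, 0, -0.35, 0])

```text
t: 4.3
tcp_pos: [0.5473, 0.3311, 0.3616]
ee_rot: [0.745, 0.667, 0.004, 0.001]
contact_force: [0.3, -0.3, -0.4]
grip_width: 0.0173
grasp_force: 23.7
```

Run:
```python
from h import *
s=manip.read_state();print(s["tcp_pos"],s["grip_width"],s["grasp_force"],s["contact_force"],s["ft_torque"])
f=frame("wrist");g=frame("scene");t=frame("top")
c=lambda a:cv2.resize(a,(400,250))
cv2.imwrite("pics/l1.png",np.vstack([np.hstack([c(f["color"]),g["color"][100:350,100:500]]),np.hstack([t["color"][75:325,120:520],c(t["color"])])])[:,:,::-1])
```

```text
[0.54727548 0.33113653 0.36157958] 0.017254271899240534 23.653495609760284 [ 0.3403799  -0.26601099 -0.42547798] [0.08616458 0.03021474 0.00446367]
```

View pics/l1.png

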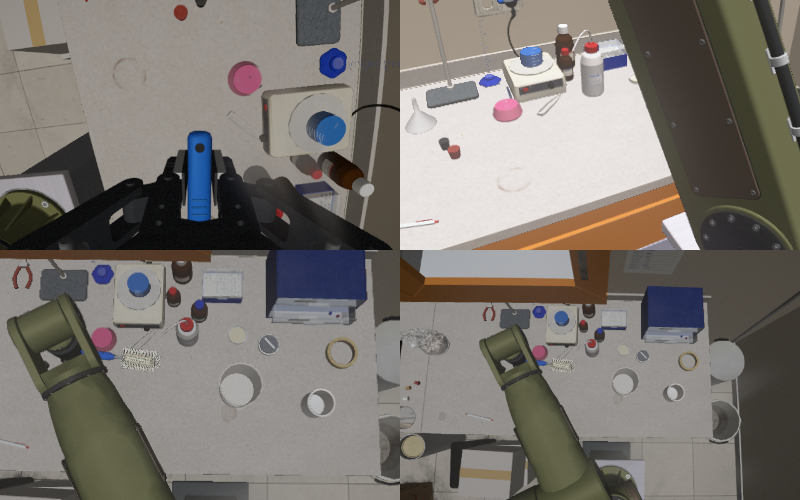

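The brush stays stiff in the grip, still level. I'll go low and ease the fingers to let it swing down by its weight.

>>> carry_out(moves=[0.01, 0, 0, 0.04, 0, 0.01, 0, 0, 0.08, 0, 0.01, 0, 0, 0.12, 0, 0.01, 0, 0, 0.16, 0, 0.01, 0, 0, 0.2, 0, 0.01, 0, 0, 0.24, 0, 0.01, 0, 0, 0.25, 0, 0.016, 0, 0, 0.25, 0, 0.016, 0, 0, 0.25, 0])

```text
t: 5.2
tcp_pos: [0.5474, 0.3312, 0.1064]
ee_rot: [0.745, 0.667, 0.0, 0.0]
contact_force: [0.5, 0.1, -0.1]
grip_width: 0.0172
grasp_force: 23.6
```

>>> carry_out(moves=[0.0168, 0, 0, 0, 0, 0.0168, 0, 0, 0, 0])

```text
t: 5.37
tcp_pos: [0.548, 0.3315, 0.1079]
ee_rot: [0.745, 0.667, 0.002, 0.0]
contact_force: [1.6, 0.0, -0.5]
grip_width: 0.0169
grasp_force: 23.6
```

>>> carry_out(moves=[0.0171, 0, 0, 0, 0, 0.0171, 0, 0, 0, 0])

```text
t: 5.53
tcp_pos: [0.5474, 0.3312, 0.1066]
ee_rot: [0.745, 0.667, 0.001, 0.0]
contact_force: [-0.6, 0.1, -0.3]
grip_width: 0.0171
grasp_force: 22.4
```

>>> carry_out(moves=[0.0173, 0, 0, 0, 0, 0.0173, 0, 0, 0, 0])

```text
t: 5.7
tcp_pos: [0.5471, 0.331, 0.1056]
ee_rot: [0.745, 0.667, 0.0, 0.0]
contact_force: [0.8, -0.8, -1.3]
grip_width: 0.0174
grasp_force: 17.5
```

>>> carry_out(moves=[0.0175, 0, 0, 0, 0, 0.0175, 0, 0, 0, 0])

```text
t: 5.87
tcp_pos: [0.547, 0.331, 0.1053]
ee_rot: [0.745, 0.667, -0.0, -0.0]
contact_force: [-0.1, 0.0, 0.1]
grip_width: 0.0178
grasp_force: 12.7
```

>>> carry_out(moves=[0.0177, 0, 0, 0, 0, 0.0177, 0, 0, 0, 0])

```text
t: 6.03
tcp_pos: [0.547, 0.331, 0.1052]
ee_rot: [0.745, 0.667, -0.0, -0.0]
contact_force: [0.1, 0.3, -0.7]
grip_width: 0.0174
grasp_force: 7.6
```

```bash
cat >> h.py <<'E'
def tilt():  # brush tilt from the handle seen by wrist cam: rows span of blue blob and widths
    f=frame("wrist");m=blue(f);m[:,:240]=0;m[:,400:]=0
    n,l,st,_=cv2.connectedComponentsWithStats(m);i=1+st[1:,4].argmax();return st[i],f
E
python3 - <<'E'
from h import *
s=manip.read_state();print(s["ft_torque"],s["grasp_force"]);print(tilt()[0])
E
```

```text
[ 0.12062024 -0.04848877  0.00206904] 7.603599429130554
[ 300  210   39  145 5128]
```

>>> carry_out(moves=[0.0178, 0, 0, 0, 0, 0.0178, 0, 0, 0, 0])

```text
t: 6.25
tcp_pos: [0.547, 0.331, 0.1053]
ee_rot: [0.745, 0.667, 0.0, -0.0]
contact_force: [0.9, -0.9, -0.3]
grip_width: 0.0179
grasp_force: 4.8
```

Run:
```python
from h import *
s=manip.read_state();print(s["ft_torque"],s["grasp_force"]);print(tilt()[0])
```

```text
[0.0390909  0.00482046 0.02466072] 4.843542203307152
[ 299  211   40  144 4970]
```

>>> carry_out(moves=[0.0179, 0, 0, 0, 0, 0.0179, 0, 0, 0, 0])

```text
t: 6.47
tcp_pos: [0.5471, 0.331, 0.1053]
ee_rot: [0.745, 0.667, 0.0, 0.0]
contact_force: [-0.3, -0.1, 0.0]
grip_width: 0.0176
grasp_force: 2.2
```

Run:
```python
from h import *
s=manip.read_state();print(s["ft_torque"],s["grasp_force"]);print(tilt()[0])
```

```text
[-0.05123348  0.01042228 -0.03270043] 2.2044814378023148
[ 299  215   41  115 3664]
```

>>> carry_out(moves=[0.01795, 0, 0, 0, 0, 0.01795, 0, 0, 0, 0])

```text
t: 6.68
tcp_pos: [0.5471, 0.331, 0.1053]
ee_rot: [0.745, 0.667, 0.0, 0.0]
contact_force: [-0.7, 0.3, -0.8]
grip_width: 0.0181
grasp_force: 1.1
```

Run:
```python
from h import *
s=manip.read_state();print(s["ft_torque"],s["grasp_force"]);print(tilt()[0])
```

```text
[ 0.01874926 -0.01257991  0.0162032 ] 1.0670182295143604
[ 299  215   41  115 3659]
```

>>> carry_out(moves=[0.0179, 0, 0, -0.005, 0, 0.0179, 0, 0, -0.015, 0, 0.0179, 0, 0, -0.03, 0, 0.0179, 0, 0, -0.045, 0, 0.0179, 0, 0, -0.06, 0, 0.0179, 0, 0, -0.075, 0, 0.0179, 0, 0, -0.09, 0, 0.0179, 0, 0, -0.1, 0, 0.0179, 0, 0, -0.105, 0, 0.0179, 0, 0, -0.105, 0])

```text
t: 7.57
tcp_pos: [0.5473, 0.3312, 0.2117]
ee_rot: [0.745, 0.667, 0.001, 0.0]
contact_force: [-0.8, -0.5, -1.8]
grip_width: 0.0177
grasp_force: 1.7
```

Run:
```python
from h import *
s=manip.read_state();print(s["ft_torque"],s["grasp_force"]);st,f=tilt();print(st)
cv2.imwrite("pics/w2.png",f["color"][:,:,::-1])
```

```text
[-0.01502454  0.04519049  0.00226227] 1.7126872949302197
[ 298  175   42   86 1959]
```

View pics/w2.png

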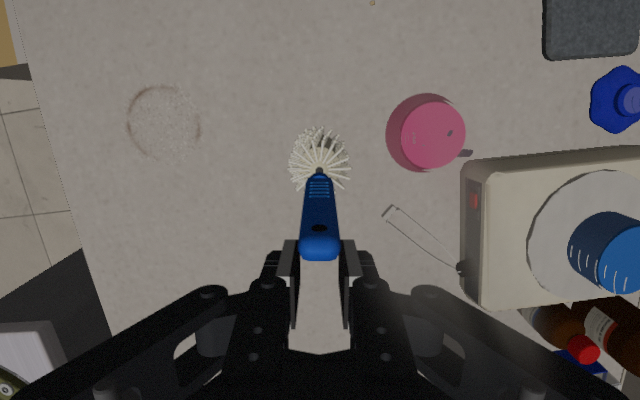

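The brush now hangs nearly upright, with the handle end at (319,245), the neck at (319,170) and the bristles around (320,158). I'll tighten and check the slant by ray casting.

>>> carry_out(moves=[0.01, 0, 0, 0, 0, 0.01, 0, 0, 0, 0], squeeze=25)

```text
t: 7.78
tcp_pos: [0.5468, 0.3309, 0.2093]
ee_rot: [0.745, 0.667, -0.001, -0.0]
contact_force: [0.2, 0.1, -0.8]
grip_width: 0.0172
grasp_force: 25.2
```

Run:
```python
from h import *
f=frame("wrist");s=manip.read_state();o=np.array(s["tcp_pos"]);T=R.from_quat(s["ee_rot"]).as_matrix()
print(s["grasp_force"],o)
for a in (-.1,0,.1,.2,.3):   # tilt: tip toward -tool x
  for hx,hz in ((0,-.004),(0,-.012)):
    P=[o+T@(np.array([hx,0,hz])+(185-q)*.001*np.array([-np.sin(a),0,np.cos(a)])) for q in (205,110,84)]
    print(a,hz,np.round(proj(f,P)).astype(int).tolist())
```

```text
25.232731997966766 [0.54682919 0.33086593 0.20938251]
-0.1 -0.004 [[319, 287], [319, 200], [319, 187]]
-0.1 -0.012 [[319, 298], [319, 204], [319, 190]]
0 -0.004 [[319, 283], [319, 211], [319, 200]]
0 -0.012 [[319, 294], [319, 215], [319, 203]]
0.1 -0.004 [[319, 278], [319, 221], [319, 213]]
0.1 -0.012 [[319, 289], [319, 225], [319, 217]]
0.2 -0.004 [[319, 274], [319, 232], [319, 226]]
0.2 -0.012 [[319, 284], [319, 237], [319, 230]]
0.3 -0.004 [[319, 269], [319, 243], [319, 239]]
0.3 -0.012 [[319, 279], [319, 248], [319, 244]]
```

Run:
```python
from h import *
from scipy.optimize import fsolve
st,f=tilt();s=manip.read_state();o=np.array(s["tcp_pos"]);T=R.from_quat(s["ee_rot"]).as_matrix()
print(st);m=blue(f)
for r in range(st[1],st[1]+st[3],8):
    x=np.nonzero(m[r,280:360])[0];print(r,x.min()+280,x.max()+280,end="; ")
for ze,zn in ((246,176),(250,178),(240,174)):
  for hx in (-.005,0,.005):
    def pr(v):
        return [o+T@(np.array([hx,0,-.004])+(v[0]-q)*.001*np.array([-np.sin(v[1]),0,np.cos(v[1])])) for q in (205,110)]
    v=fsolve(lambda v:proj(f,pr(v))[:,1]-[ze,zn],[195,-.1]);P=np.array(pr(v))
    c=-(P@f["W"][:3,:3].T+f["W"][:3,3])[:,2]
    print(ze,hx,v,"px width@end,neck",18e-3*f["fx"]/c)
```

```text
[ 298  180   42   81 1852]
180 308 328; 188 306 329; 196 305 329; 204 304 325; 212 303 331; 220 302 329; 228 301 335; 236 300 334; 244 298 339; 252 299 338; 260 309 329; 246 -0.005 [ 2.25016535e+02 -1.82807641e-01] px width@end,neck [34.76563157 23.29716313]
246 0 [ 2.17264734e+02 -1.63331871e-01] px width@end,neck [36.49766145 23.98523052]
246 0.005 [ 2.09050121e+02 -1.42704804e-01] px width@end,neck [38.54756062 24.77029109]
250 -0.005 [ 2.21475564e+02 -1.81106243e-01] px width@end,neck [35.41286626 23.57942358]
250 0 [ 2.13784910e+02 -1.61082737e-01] px width@end,neck [37.20673972 24.28053894]
250 0.005 [ 2.05624322e+02 -1.39855479e-01] px width@end,neck [39.33635587 25.08214613]
240 -0.005 [ 2.30876027e+02 -1.76946301e-01] px width@end,neck [33.72851702 22.8055692 ]
240 0 [ 2.22933081e+02 -1.58338297e-01] px width@end,neck [35.38801223 23.48252086]
240 0.005 [ 2.14524847e+02 -1.38645408e-01] px width@end,neck [37.34673068 24.25356908]
```

>>> carry_out(moves=[0.01, 0, 0, -0.01, -2, 0.01, 0, 0, -0.03, -4, 0.01, 0, 0, -0.055, -6, 0.01, 0, 0, -0.08, -6, 0.01, 0, 0, -0.105, -6, 0.01, 0, 0, -0.13, -6, 0.01, -0.01, 0, -0.155, -6, 0.01, -0.03, 0, -0.17, -6, 0.01, -0.055, 0.001, -0.175, -6, 0.01, -0.085, 0.002, -0.175, -6, 0.01, -0.115, 0.002, -0.175, -6, 0.01, -0.145, 0.003, -0.175, -6])

```text
t: 8.88
tcp_pos: [0.5336, 0.1853, 0.385]
ee_rot: [0.709, 0.705, -0.0, -0.0]
contact_force: [1.9, -0.3, -0.6]
grip_width: 0.0169
grasp_force: 25.3
```

>>> carry_out(moves=[0.01, -0.03, -0.002, 0, 0, 0.01, -0.06, -0.005, 0, 0, 0.01, -0.09, -0.007, 0, 0, 0.01, -0.12, -0.01, 0, 0, 0.01, -0.15, -0.013, 0, 0, 0.01, -0.18, -0.016, 0, 0, 0.01, -0.21, -0.018, 0, 0, 0.01, -0.235, -0.02, 0, 0, 0.01, -0.255, -0.021, 0, 0, 0.01, -0.265, -0.022, 0, 0, 0.01, -0.265, -0.022, 0, 0])

```text
t: 9.8
tcp_pos: [0.5102, -0.0797, 0.385]
ee_rot: [0.71, 0.704, -0.0, -0.0]
contact_force: [-0.4, -0.3, -1.5]
grip_width: 0.0169
grasp_force: 25.3
```

Run:
```python
from h import *
st,f=tilt();s=manip.read_state();print(st,s["tcp_pos"],s["ee_rot"],s["grasp_force"])
cv2.imwrite("pics/w3.png",f["color"][:,:,::-1])
o=np.array(s["tcp_pos"])
print("rim centre px",proj(f,[[.511,-.056,.147],[.511,-.001,.147],[.511,-.111,.147],[.566,-.056,.147],[.456,-.056,.147]]).round())
```

```text
[ 298  172   43   89 2751] [ 0.51036444 -0.07850156  0.38508859] [ 7.09711757e-01  7.04492148e-01 -1.87983516e-05 -1.87498181e-04] 25.274873971939087
rim centre px [[319. 146.]
 [319.  96.]
 [320. 193.]
 [367. 146.]
 [271. 146.]]
```

View pics/w3.png

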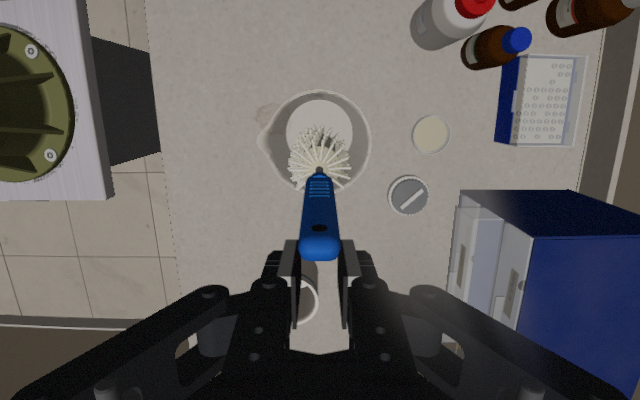

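The beaker rim is seen centred at (320,142), the lip to image left (towards the robot), and the brush head over it at (320,155). I'm lowering it.

>>> carry_out(moves=[0.01, 0, 0, 0.015, 0, 0.01, 0, 0, 0.04, 0, 0.01, 0, 0, 0.065, 0, 0.01, 0, 0, 0.09, 0, 0.01, 0, 0, 0.115, 0, 0.01, 0, 0, 0.135, 0, 0.01, 0, 0, 0.15, 0, 0.01, 0, 0, 0.162, 0, 0.01, 0, 0, 0.17, 0, 0.01, 0, 0, 0.17, 0])

```text
t: 10.68
tcp_pos: [0.51, -0.0771, 0.2138]
ee_rot: [0.709, 0.705, -0.001, -0.001]
contact_force: [-0.4, 0.4, -1.0]
grip_width: 0.0168
grasp_force: 25.3
```

>>> carry_out(moves=[0.01, 0, 0, 0.005, 0, 0.01, 0, 0, 0.008, 0, 0.01, 0, 0, 0.008, 0])

```text
t: 10.93
tcp_pos: [0.5104, -0.0781, 0.2072]
ee_rot: [0.709, 0.705, -0.0, -0.0]
contact_force: [0.2, 0.1, -2.0]
grip_width: 0.017
grasp_force: 25.3
```

Run:
```python
from h import *
s=manip.read_state();print(s["tcp_pos"],s["contact_force"],s["ft_torque"]);print(tilt()[0])
```

```text
[ 0.51039294 -0.07810343  0.20717515] [ 0.19317572  0.06272094 -1.95697654] [-0.0387741   0.05727817  0.02552262]
[ 298  175   43   86 2009]
```

>>> carry_out(moves=[0.01, 0.004, 0, 0.001, 0, 0.01, 0.008, 0, 0.003, 0, 0.01, 0.008, 0, 0.004, 0, 0.01, 0.008, 0, 0.004, 0], squeeze=20)

```text
t: 11.32
tcp_pos: [0.5104, -0.07, 0.2031]
ee_rot: [0.709, 0.705, -0.0, -0.0]
contact_force: [0.3, -0.8, -0.1]
grip_width: 0.017
grasp_force: 25.3
```

>>> carry_out(moves=[0.01, -0.008, 0, 0.001, 0, 0.01, -0.016, 0, 0.003, 0, 0.01, -0.024, 0, 0.005, 0, 0.01, -0.032, 0, 0.007, 0, 0.01, -0.04, 0, 0.01, 0, 0.01, -0.048, 0, 0.013, 0, 0.01, -0.055, 0, 0.016, 0, 0.01, -0.06, 0, 0.018, 0, 0.01, -0.06, 0, 0.018, 0])

```text
t: 12.07
tcp_pos: [0.5098, -0.1312, 0.1846]
ee_rot: [0.71, 0.705, -0.0, -0.0]
contact_force: [-0.4, 1.0, -1.3]
grip_width: 0.0173
grasp_force: 23.0
```

Run:
```python
from h import *
s=manip.read_state();print(s["tcp_pos"],s["contact_force"],s["ft_torque"]);st,f=tilt();print(st)
t=frame("top")
cv2.imwrite("pics/w4.png",np.vstack([cv2.resize(f["color"],(480,300)),cv2.resize(t["color"][160:260,300:460],(480,300))])[:,:,::-1])
```

```text
[ 0.50979632 -0.13116385  0.18462004] [-0.39402144  1.04660542 -1.2547211 ] [ 0.32769994 -0.02700586 -0.003788  ]
[ 298  143   43  119 3821]
```

View pics/w4.png

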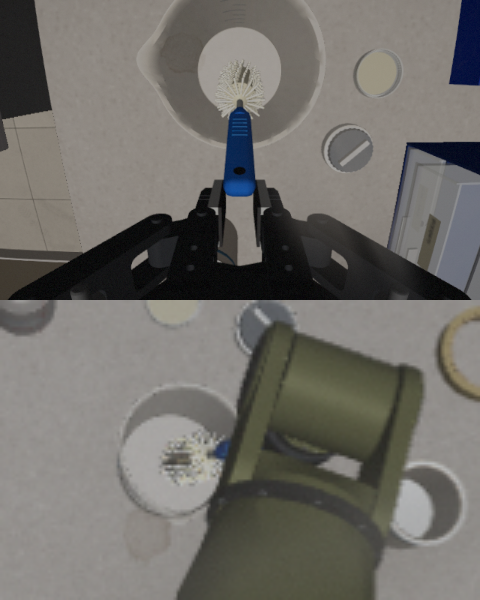

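The brush now leans right, with the handle over the right-hand rim at (240,110–190) and the head in the beaker. I'm letting go.

>>> carry_out(moves=[0.022, 0, 0, 0, 0, 0.026, 0, 0, 0, 0, 0.032, 0, 0, 0, 0, 0.04, 0, 0, 0, 0, 0.04, 0, 0, 0, 0, 0.04, 0, 0, 0, 0, 0.05, 0, 0, -0.02, 0, 0.05, 0, 0, -0.05, 0, 0.05, 0, 0, -0.08, 0, 0.05, 0, 0, -0.08, 0])

```text
t: 13.0
tcp_pos: [0.5115, -0.1307, 0.2711]
ee_rot: [0.709, 0.705, 0.002, 0.004]
contact_force: [0.2, 0.5, 0.8]
grip_width: 0.0498
grasp_force: 0.0
```

Run:
```python
from h import *
s=manip.read_state();print(s["tcp_pos"],s["contact_force"],s["ft_torque"]);st,f=tilt();print(st)
t=frame("top")
cv2.imwrite("pics/w5.png",np.vstack([cv2.resize(f["color"],(480,300)),cv2.resize(t["color"][160:260,300:460],(480,300))])[:,:,::-1])
m=blue(f);m[:,:240]=0;m[:,400:]=0
y,x=np.nonzero(m);r=cv2.minAreaRect(np.c_[x,y].astype(np.float32));print(r);b=cv2.boxPoints(r)
for z in (.15,.18,.19): print(z,plane(f,b,z).round(4).tolist())
```

```text
[ 0.51149121 -0.13073373  0.27106562] [0.16706621 0.54634745 0.8228052 ] [ 0.01557671 -0.0042692  -0.00454782]
[ 304  132   26   69 1405]
((316.5, 166.0), (25.0, 68.0), 0.0)
0.15 [[0.5004, -0.1378, 0.15], [0.5014, -0.0824, 0.15], [0.521, -0.0826, 0.15], [0.521, -0.138, 0.15]]
0.18 [[0.5016, -0.1291, 0.18], [0.5025, -0.08, 0.18], [0.5198, -0.0801, 0.18], [0.5199, -0.1293, 0.18]]
0.19 [[0.502, -0.1262, 0.19], [0.5028, -0.0792, 0.19], [0.5194, -0.0793, 0.19], [0.5195, -0.1264, 0.19]]
```

View pics/w5.png

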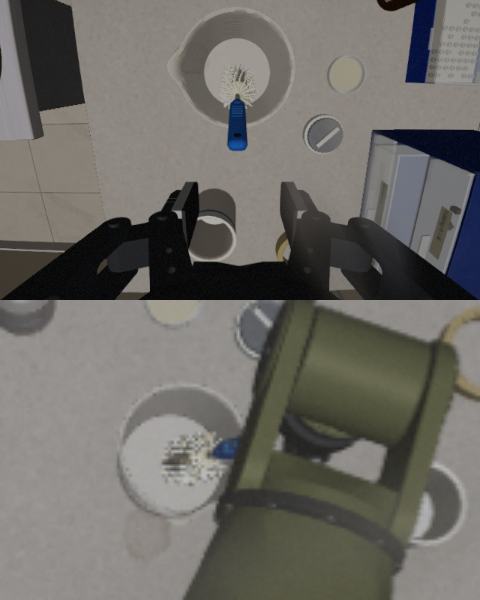

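The brush leans at about 0.5 rad, with the handle end at x 0.511, y −0.127, z 0.19. The beaker hasn't shifted. Now I'll take the handle end again.

>>> carry_out(moves=[0.05, 0.011, 0, 0.03, 0, 0.05, 0.011, 0, 0.06, 0, 0.05, 0.011, 0, 0.085, 0, 0.05, 0.011, 0, 0.103, 0, 0.045, 0.011, 0, 0.112, 0, 0.04, 0.011, 0, 0.114, 0, 0.03, 0.011, 0, 0.114, 0, 0.02, 0.011, 0, 0.114, 0, 0.01, 0.011, 0, 0.114, 0, 0.01, 0.011, 0, 0.114, 0, 0.01, 0.011, 0, 0.114, 0], squeeze=20)

```text
t: 14.02
tcp_pos: [0.5105, -0.1194, 0.1522]
ee_rot: [0.709, 0.705, 0.0, 0.001]
contact_force: [1.0, -0.4, 2.3]
grip_width: 0.0177
grasp_force: 22.2
```

```bash
cat >> h.py <<'E'
def rows(f):
    m=blue(f);m[:,:270]=0;m[:,370:]=0;y,x=np.nonzero(m);return y.min(),y.max()
def fit(f,hs=.0187):
    s=manip.read_state();o=np.array(s["tcp_pos"]);T=R.from_quat(s["ee_rot"]).as_matrix()
    out=[]
    for q in (180,185,190,195,200):
      for a in np.arange(-.6,.3,.1):
        P=[o+T@(np.array([0,0,-hs])+(q-k)*.001*np.array([-np.sin(a)*-1,0,np.cos(a)])) for k in (205,110)]
        out.append((q,round(-a,2),proj(f,P)[:,1].round().astype(int).tolist()))
    return out
E
python3 - <<'E'
from h import *
f=frame("wrist");s=manip.read_state();print(s["tcp_pos"],s["contact_force"],s["grip_width"],s["grasp_force"]);print(rows(f))
for o in fit(f):
  if o[0] in(185,190,195): print(o)
E
```

```text
[ 0.51050399 -0.11948372  0.15209667] [ 0.42773881 -1.18425755  4.43775405] 0.018118092871864885 22.26702779531479
(np.int64(169), np.int64(331))
(185, np.float64(0.6), [271, 288])
(185, np.float64(0.5), [277, 276])
(185, np.float64(0.4), [282, 264])
(185, np.float64(0.3), [288, 252])
(185, np.float64(0.2), [293, 241])
(185, np.float64(0.1), [299, 229])
(185, np.float64(0.0), [303, 218])
(185, np.float64(-0.1), [308, 207])
(185, np.float64(-0.2), [312, 196])
(190, np.float64(0.6), [272, 288])
(190, np.float64(0.5), [276, 276])
(190, np.float64(0.4), [281, 263])
(190, np.float64(0.3), [285, 251])
(190, np.float64(0.2), [289, 239])
(190, np.float64(0.1), [292, 227])
(190, np.float64(0.0), [296, 215])
(190, np.float64(-0.1), [299, 204])
(190, np.float64(-0.2), [302, 192])
(195, np.float64(0.6), [274, 289])
(195, np.float64(0.5), [276, 276])
(195, np.float64(0.4), [279, 263])
(195, np.float64(0.3), [282, 250])
(195, np.float64(0.2), [284, 238])
(195, np.float64(0.1), [287, 225])
(195, np.float64(0.0), [289, 213])
(195, np.float64(-0.1), [291, 201])
(195, np.float64(-0.2), [293, 189])
```

>>> carry_out(moves=[0.017, 0, 0, -0.002, 0, 0.0177, 0.005, 0, -0.005, 0, 0.0177, 0.013, 0, -0.008, 0, 0.0177, 0.021, 0, -0.011, 0, 0.0177, 0.029, 0, -0.014, 0, 0.0177, 0.037, 0, -0.017, 0, 0.0177, 0.046, 0, -0.019, 0, 0.0177, 0.055, 0, -0.021, 0, 0.0177, 0.064, 0, -0.022, 0, 0.0177, 0.073, 0, -0.022, 0, 0.0177, 0.08, 0, -0.022, 0, 0.0177, 0.085, 0, -0.022, 0])

```text
t: 15.07
tcp_pos: [0.5106, -0.0334, 0.1731]
ee_rot: [0.709, 0.705, -0.0, -0.0]
contact_force: [-0.1, -2.2, 0.0]
grip_width: 0.018
grasp_force: 15.0
```

Run:
```python
from h import *
f=frame("wrist");s=manip.read_state();print(s["tcp_pos"],s["contact_force"],s["grip_width"],s["grasp_force"]);print(rows(f))
t=frame("top");g=frame("scene")
cv2.imwrite("pics/w6.png",np.vstack([np.hstack([f["color"][:,:,::-1][100:400,120:520],g["color"][100:250,280:480,::-1].repeat(2,0).repeat(2,1)]),cv2.resize(t["color"][160:260,300:460,::-1],(480,300))[:,:].__class__((300,800,3),np.uint8)*0+cv2.resize(t["color"][160:260,240:506,::-1],(800,300))]))
```

```text
[ 0.51057893 -0.03294758  0.17313893] [-0.44629022 -0.72213772 -0.8071555 ] 0.017918806055381046 14.973874390125275
(np.int64(207), np.int64(312))
```

View pics/w6.png

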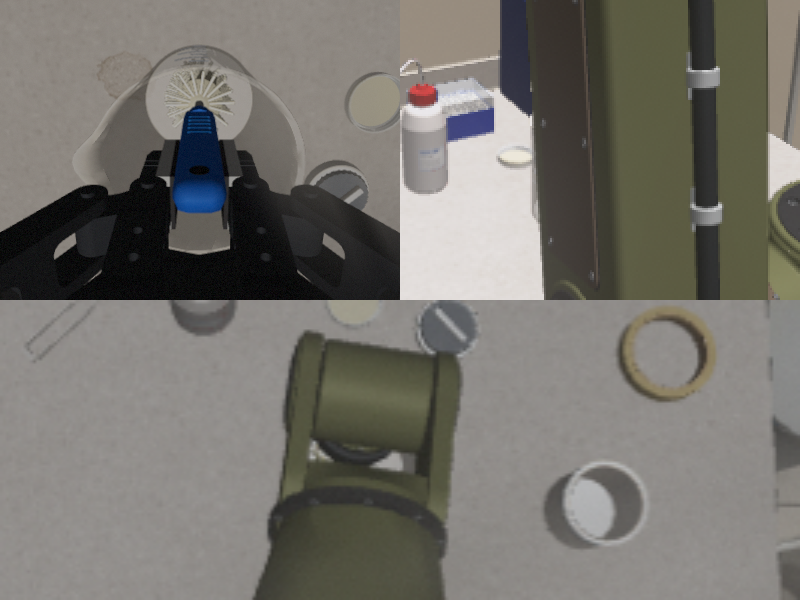

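The handle end is at about (318,295) and the neck at (318,208), so the brush is within about 0.06 rad of upright, its tip a little to the left. The head is at the left of the beaker. I'll check the beaker centre from the earlier wrist picture's rim edges.

Run:
```python
from h import *
def at(tcp,q,n):
    f=grab_frame("wrist") if n is None else n
    T=np.eye(4);T[:3,:3]=R.from_quat(q).as_matrix();T[:3,3]=tcp
    f=dict(f);f["W"]=np.linalg.inv(T@np.array(f["mount"]));f["K"]=np.array([[f["fx"],0,f["cx"]],[0,f["fy"],f["cy"]],[0,0,1]]);return f
raw=grab_frame("wrist")
q=[.709,.705,0,0]
f3=at([.5104,-.0785,.3851],q,raw);print("w3",plane(f3,[(320,91),(320,193),(371,142)],.147).round(4).tolist())
f5=at([.5110,-.1307,.2680],q,raw);print("w5",plane(f5,[(317,11),(317,168),(391,89)],.147).round(4).tolist())
f=frame("wrist"); print("now rim right",plane(f,[(425,262)],.147).round(4),"tip-level floor edges",plane(f,[(266,200),(372,200)],.004).round(4).tolist())
```

```text
w3 [[0.5125, 0.0053, 0.147], [0.5119, -0.1104, 0.147], [0.5702, -0.0507, 0.147]]
w5 [[0.5107, 0.0048, 0.147], [0.5099, -0.1107, 0.147], [0.5667, -0.05, 0.147]]
now rim right [[ 0.5706 -0.0506  0.147 ]] tip-level floor edges [[0.459, -0.0545, 0.004], [0.5626, -0.0551, 0.004]]
```

>>> carry_out(moves=[0.0177, 0.003, 0, 0.001, 0, 0.0177, 0.006, 0, 0.001, 0, 0.0177, 0.007, 0, 0.001, 0, 0.0177, 0.0075, 0, -0.006, 0, 0.0177, 0.008, 0, -0.012, 0, 0.0177, 0.0085, 0, -0.019, 0, 0.0177, 0.009, 0, -0.026, 0, 0.0177, 0.0095, 0, -0.033, 0, 0.0177, 0.01, 0, -0.04, 0, 0.0177, 0.0105, 0, -0.047, 0, 0.0177, 0.011, 0, -0.053, 0, 0.0177, 0.0115, 0, -0.057, 0])

```text
t: 16.32
tcp_pos: [0.5108, -0.0228, 0.2312]
ee_rot: [0.709, 0.705, 0.0, 0.0]
contact_force: [-0.6, -0.2, -1.5]
grip_width: 0.0176
grasp_force: 14.8
```

```bash
cat >> h.py <<'E'
def est():
    from scipy.optimize import fsolve
    f=frame("wrist");s=manip.read_state();o=np.array(s["tcp_pos"]);T=R.from_quat(s["ee_rot"]).as_matrix()
    r0,r1=rows(f)
    # neck end row = r0 (+1); handle end face centre ~ r1-17
    def pr(v,ks): return [o+T@(np.array([0,0,-.0187])+(v[0]-k)*.001*np.array([-np.sin(v[1]),0,np.cos(v[1])])) for k in ks]
    v=fsolve(lambda v:proj(f,pr(v,(205,110)))[:,1]-[r1-17,r0+1],[190,0.])
    tip=pr(v,(0,))[0]
    x=[np.nonzero(blue(f)[r,270:370])[0]+270 for r in (r0+15,r1-20)]
    print("rows",r0,r1,"cols",[round(a.mean(),1) for a in x],"s_grip",v[0].round(1),"tilt",v[1].round(3),"tip",tip.round(4),"tcp",o.round(4),"F",np.round(s["contact_force"],1),"g",round(s["grasp_force"],1))
E
python3 -c "from h import *;est()"
```

```text
rows 212 309 cols [np.float64(319.0), np.float64(318.5)] s_grip 193.3 tilt -0.007 tip [ 0.5113 -0.0214  0.0571] tcp [ 0.511  -0.0227  0.2317] F [-0.5  0.5 -0.3] g 14.8
```

>>> carry_out(moves=[0.0177, 0, 0, 0, 0, 0.0177, -0.0005, 0, 0.007, 0, 0.0177, -0.001, 0, 0.014, 0, 0.0177, -0.0015, 0, 0.021, 0, 0.0177, -0.002, 0, 0.028, 0, 0.0177, -0.0025, 0, 0.035, 0, 0.0177, -0.003, 0, 0.042, 0, 0.0177, -0.0035, 0, 0.049, 0, 0.0177, -0.004, 0, 0.055, 0, 0.0177, -0.0045, 0, 0.058, 0, 0.0177, -0.0045, 0, 0.058, 0])

```text
t: 17.28
tcp_pos: [0.5104, -0.0273, 0.1715]
ee_rot: [0.709, 0.705, -0.0, -0.0]
contact_force: [-0.3, 0.1, -2.0]
grip_width: 0.0178
grasp_force: 14.8
```

```bash
python3 -c "from h import *;est()"
```

```text
rows 212 309 cols [np.float64(318.3), np.float64(318.5)] s_grip 193.3 tilt -0.007 tip [ 0.5105 -0.0259 -0.0026] tcp [ 0.5106 -0.0273  0.172 ] F [ 0.1 -0.4 -1.7] g 14.8
```

>>> carry_out(moves=[0.0177, 0.002, 0, 0, 0, 0.0177, 0.004, 0, 0, 0, 0.0177, 0.005, 0, 0, 0])

```text
t: 17.58
tcp_pos: [0.5108, -0.0221, 0.1726]
ee_rot: [0.709, 0.705, 0.0, 0.0]
contact_force: [1.1, -1.7, -0.1]
grip_width: 0.0175
grasp_force: 14.8
```

Run:
```python
from h import *
est()
t=frame("top");f=frame("wrist")
# beaker rim right side (+x edge) and edges in top view: print gradient along lines
g=cv2.cvtColor(t["color"],cv2.COLOR_RGB2GRAY)
for r in (200,206,212): print(r,g[r,330:392].tolist())
```

```text
rows 213 308 cols [np.float64(318.5), np.float64(318.5)] s_grip 193.3 tilt 0.003 tip [ 0.511  -0.0227 -0.002 ] tcp [ 0.5109 -0.022   0.1726] F [-0.8 -1.1 -0.6] g 14.8
200 [54, 61, 81, 82, 82, 82, 81, 83, 78, 50, 74, 78, 77, 78, 78, 78, 80, 78, 78, 79, 81, 78, 81, 81, 80, 80, 81, 80, 81, 81, 82, 83, 83, 82, 83, 81, 81, 83, 83, 83, 82, 85, 85, 85, 84, 82, 75, 45, 48, 76, 83, 80, 80, 81, 83, 81, 81, 140, 142, 141, 140, 141]
206 [109, 73, 82, 82, 85, 81, 82, 90, 125, 63, 59, 49, 54, 52, 57, 55, 59, 58, 58, 57, 60, 59, 60, 62, 62, 62, 62, 63, 65, 66, 67, 67, 65, 69, 67, 68, 68, 70, 71, 68, 70, 69, 72, 72, 71, 58, 44, 44, 53, 80, 81, 81, 82, 82, 83, 102, 138, 141, 140, 141, 145, 148]
212 [59, 82, 79, 84, 81, 84, 82, 93, 133, 142, 147, 176, 147, 88, 136, 88, 39, 39, 40, 42, 48, 56, 60, 61, 60, 62, 61, 61, 62, 57, 49, 44, 52, 103, 157, 162, 163, 164, 162, 162, 162, 157, 107, 75, 42, 44, 45, 45, 60, 81, 80, 82, 82, 82, 86, 107, 139, 138, 142, 142, 142, 144]
```

The last pass may have had a small gap, so I'll repeat the left wall with a softer grip and a steadily increasing push, which keeps the bristles on the glass.

>>> carry_out(moves=[0.018, 0, 0, 0, 0, 0.018, 0.001, 0, 0, 0, 0.018, 0.0017, 0, -0.007, 0, 0.018, 0.0024, 0, -0.014, 0, 0.018, 0.0031, 0, -0.021, 0, 0.018, 0.0038, 0, -0.028, 0, 0.018, 0.0045, 0, -0.035, 0, 0.018, 0.0052, 0, -0.042, 0, 0.018, 0.006, 0, -0.049, 0, 0.018, 0.0067, 0, -0.055, 0, 0.018, 0.007, 0, -0.057, 0, 0.018, 0.0075, 0, -0.057, 0])

```text
t: 18.73
tcp_pos: [0.5109, -0.0148, 0.2299]
ee_rot: [0.709, 0.705, 0.0, 0.0]
contact_force: [0.8, -0.4, 0.5]
grip_width: 0.018
grasp_force: 0.0
```

```bash
python3 -c "from h import *;est()"
```

```text
rows 217 297 cols [np.float64(315.9), np.float64(312.4)] s_grip 200.7 tilt 0.064 tip [ 0.5107 -0.0275  0.0477] tcp [ 0.5108 -0.0147  0.2293] F [ 0.  -0.7 -0.4] g 0.0
```

>>> carry_out(moves=[0.018, 0, 0, 0.006, 0, 0.018, -0.0003, 0, 0.012, 0, 0.018, -0.0006, 0, 0.018, 0, 0.018, -0.001, 0, 0.024, 0, 0.018, -0.0013, 0, 0.03, 0, 0.018, -0.0016, 0, 0.036, 0, 0.018, -0.002, 0, 0.042, 0, 0.018, -0.0022, 0, 0.048, 0, 0.018, -0.0025, 0, 0.053, 0, 0.018, -0.0025, 0, 0.057, 0, 0.018, -0.0025, 0, 0.058, 0, 0.018, -0.0025, 0, 0.058, 0])

```text
t: 19.78
tcp_pos: [0.5106, -0.0173, 0.171]
ee_rot: [0.709, 0.705, -0.0, -0.0]
contact_force: [0.6, 0.2, -0.6]
grip_width: 0.0181
grasp_force: 0.5
```

```bash
python3 -c "from h import *;est()"
```

```text
rows 233 342 cols [np.float64(nan), np.float64(318.5)] s_grip 169.1 tilt 0.076 tip [ 0.5106 -0.0301  0.0213] tcp [ 0.5107 -0.0173  0.1712] F [-0.3  0.2 -0.9] g 0.6h.py:46: RuntimeWarning: Mean of empty slice.
  print("rows",r0,r1,"cols",[round(a.mean(),1) for a in x],"s_grip",v[0].round(1),"tilt",v[1].round(3),"tip",tip.round(4),"tcp",o.round(4),"F",np.round(s["contact_force"],1),"g",round(s["grasp_force"],1))
  ret = ret.dtype.type(ret / rcount)
```

>>> carry_out(moves=[0.01, 0, 0, 0, 0, 0.01, 0, 0, 0, 0, 0.01, 0, 0, 0, 0], squeeze=20)

```text
t: 20.08
tcp_pos: [0.5108, -0.0173, 0.1714]
ee_rot: [0.709, 0.705, 0.0, 0.0]
contact_force: [-0.2, 0.5, -0.8]
grip_width: 0.0174
grasp_force: 19.5
```

Run:
```python
from h import *
est();f=frame("wrist");m=blue(f);m[:,:270]=0;m[:,370:]=0
n,l,st,_=cv2.connectedComponentsWithStats(m);print(st[1:][st[1:,4]>20])
s=manip.read_state();print(s["grip_width"],s["ft_torque"])
for r in range(200,345,10):
    x=np.nonzero(m[r])[0]; print(r,(x.min(),x.max(),len(x)) if len(x) else None,end="; ")
```

```text
rows 232 341 cols [np.float64(319.0), np.float64(318.0)] s_grip 169.6 tilt 0.07 tip [ 0.5107 -0.0292  0.0209] tcp [ 0.5108 -0.0173  0.1714] F [-0.   0.7 -1.1] g 19.5
[[ 312  232   15    4   44]
 [ 309  241   20    3   41]
 [ 309  245   21    3   61]
 [ 308  249   22    4   64]
 [ 308  254   22    3   61]
 [ 308  259   23    3   66]
 [ 296  314   46   28 1112]]
0.0172855542190036 [-0.02729616  0.01535215  0.0080885 ]
200 None; 210 None; 220 None; 230 None; 240 None; 250 (np.int64(305), np.int64(329), 22); 260 (np.int64(308), np.int64(330), 23); 270 (np.int64(302), np.int64(302), 1); 280 None; 290 None; 300 (np.int64(300), np.int64(300), 1); 310 (np.int64(299), np.int64(299), 1); 320 (np.int64(298), np.int64(339), 42); 330 (np.int64(297), np.int64(341), 45); 340 (np.int64(303), np.int64(335), 33);
```

```bash
cat >> h.py <<'E'
def est2(re,rn,zt=.004):
    from scipy.optimize import fsolve
    f=frame("wrist");s=manip.read_state();o=np.array(s["tcp_pos"]);T=R.from_quat(s["ee_rot"]).as_matrix()
    L=lambda v,k: np.array([o[0],v[0]+np.sin(v[1])*k,zt+np.cos(v[1])*k])   # tip y, lean to +y
    v=fsolve(lambda v:proj(f,[L(v,.205),L(v,.110)])[:,1]-[re,rn],[o[1],0.])
    P=np.array([L(v,.205),L(v,.110)]);c=-(P@f["W"][:3,:3].T+f["W"][:3,3])[:,2]
    k=(o[2]+.0187-zt)/np.cos(v[1]);print("tip y",v[0].round(4),"lean+y",v[1].round(3),"grip s",k.round(4),"axis y at pads",L(v,k)[1].round(4),"tcp",o.round(4),"px w",(18e-3*f["fx"]/c).round(1))
E
python3 -c "
from h import *
for z in (.000,.004,.008): est2(328,233,z)"
```

```text
tip y -0.0272 lean+y -0.022 grip s 0.1901 axis y at pads -0.0314 tcp [ 0.5108 -0.0173  0.1714] px w [46.5 27.3]
tip y -0.0273 lean+y -0.007 grip s 0.186 axis y at pads -0.0286 tcp [ 0.5107 -0.0173  0.1713] px w [48.3 27.9]
tip y -0.0274 lean+y 0.009 grip s 0.182 axis y at pads -0.0259 tcp [ 0.5108 -0.0173  0.1713] px w [50.2 28.4]
```

>>> carry_out(moves=[0.02, 0, 0, 0, 0, 0.021, -0.004, 0, 0, 0, 0.021, -0.009, 0, 0, 0, 0.021, -0.013, 0, 0, 0, 0.0174, -0.013, 0, 0, 0, 0.0174, -0.013, 0, 0, 0, 0.0174, -0.013, 0, 0, 0])

```text
t: 20.92
tcp_pos: [0.5107, -0.0305, 0.1714]
ee_rot: [0.709, 0.705, -0.0, 0.0]
contact_force: [-0.6, -1.2, 2.5]
grip_width: 0.0177
grasp_force: 17.2
```

Run:
```python
from h import *
est();f=frame("wrist");m=blue(f);m[:,:270]=0;m[:,370:]=0
for r in range(200,345,6):
    x=np.nonzero(m[r])[0]; print(r,(x.min(),x.max(),len(x)) if len(x) else None,end="; ")
```

```text
rows 211 309 cols [np.float64(317.9), np.float64(318.5)] s_grip 192.9 tilt -0.015 tip [ 0.5108 -0.0277 -0.0027] tcp [ 0.5107 -0.0304  0.1714] F [-1.  -0.9  2.1] g 17.2
200 None; 206 None; 212 (np.int64(312), np.int64(326), 15); 218 (np.int64(309), np.int64(328), 20); 224 (np.int64(309), np.int64(328), 3); 230 (np.int64(308), np.int64(330), 23); 236 (np.int64(303), np.int64(330), 6); 242 (np.int64(302), np.int64(302), 1); 248 None; 254 (np.int64(301), np.int64(301), 1); 260 (np.int64(301), np.int64(301), 1); 266 (np.int64(300), np.int64(300), 1); 272 (np.int64(299), np.int64(299), 1); 278 (np.int64(298), np.int64(298), 1); 284 (np.int64(297), np.int64(338), 41); 290 (np.int64(296), np.int64(341), 46); 296 (np.int64(296), np.int64(342), 47); 302 (np.int64(298), np.int64(340), 43); 308 (np.int64(304), np.int64(334), 31); 314 None; 320 None; 326 None; 332 None; 338 None; 344 None;
```

The brush is centred in the pads again, upright, its tip at the left wall. Now a proper left pass.

>>> carry_out(moves=[0.0174, 0.002, 0, 0, 0, 0.0174, 0.004, 0, 0, 0, 0.0174, 0.0055, 0, 0, 0, 0.0174, 0.0062, 0, -0.007, 0, 0.0174, 0.0069, 0, -0.014, 0, 0.0174, 0.0076, 0, -0.021, 0, 0.0174, 0.0083, 0, -0.028, 0, 0.0174, 0.009, 0, -0.035, 0, 0.0174, 0.0097, 0, -0.042, 0, 0.0174, 0.0104, 0, -0.049, 0, 0.0174, 0.011, 0, -0.055, 0, 0.0174, 0.0112, 0, -0.057, 0])

```text
t: 22.02
tcp_pos: [0.511, -0.0191, 0.2294]
ee_rot: [0.709, 0.705, 0.0, 0.001]
contact_force: [0.8, -0.9, -1.1]
grip_width: 0.0176
grasp_force: 17.0
```

```bash
python3 -c "from h import *;est()"
```

```text
rows 214 309 cols [np.float64(318.5), np.float64(318.5)] s_grip 192.4 tilt 0.008 tip [ 0.5112 -0.0207  0.0556] tcp [ 0.511  -0.0191  0.2293] F [ 0.2 -1.4 -0.1] g 17.1
```

>>> carry_out(moves=[0.0174, 0, 0, 0, 0, 0.0174, -0.0002, 0, 0.006, 0, 0.0174, -0.0005, 0, 0.012, 0, 0.0174, -0.0009, 0, 0.018, 0, 0.0174, -0.0013, 0, 0.024, 0, 0.0174, -0.0017, 0, 0.03, 0, 0.0174, -0.0021, 0, 0.036, 0, 0.0174, -0.0025, 0, 0.042, 0, 0.0174, -0.0029, 0, 0.048, 0, 0.0174, -0.0033, 0, 0.054, 0, 0.0174, -0.0035, 0, 0.057, 0, 0.0174, -0.0035, 0, 0.057, 0])

```text
t: 23.07
tcp_pos: [0.5109, -0.0226, 0.1714]
ee_rot: [0.709, 0.705, 0.0, 0.0]
contact_force: [-1.4, -0.9, 2.7]
grip_width: 0.0174
grasp_force: 17.9
```

```bash
python3 -c "from h import *;est()"
```

```text
rows 215 309 cols [np.float64(318.5), np.float64(318.5)] s_grip 192.4 tilt 0.016 tip [ 0.5109 -0.0256 -0.0022] tcp [ 0.5109 -0.0226  0.1714] F [-0.9 -0.2  3.5] g 17.7
```

>>> carry_out(moves=[0.0174, 0, 0, -0.003, 0, 0.0174, -0.007, 0, -0.003, 0, 0.0174, -0.015, 0, -0.003, 0, 0.0174, -0.023, 0, -0.003, 0, 0.0174, -0.031, 0, -0.003, 0, 0.0174, -0.038, 0, -0.003, 0, 0.0174, -0.043, 0, -0.003, 0, 0.0174, -0.046, 0, -0.001, 0, 0.0174, -0.049, 0, -0.001, 0, 0.0174, -0.051, 0, -0.001, 0, 0.0174, -0.051, 0, -0.001, 0])

```text
t: 24.03
tcp_pos: [0.5104, -0.0738, 0.1722]
ee_rot: [0.709, 0.705, -0.0, -0.0]
contact_force: [-0.6, 0.7, -0.7]
grip_width: 0.0177
grasp_force: 17.1
```

```bash
python3 -c "from h import *;est()"
```

```text
rows 210 309 cols [np.float64(317.0), np.float64(319.0)] s_grip 192.9 tilt -0.022 tip [ 0.5104 -0.0693 -0.0019] tcp [ 0.5104 -0.0736  0.1722] F [-0.5  1.  -0.7] g 17.1
```

>>> carry_out(moves=[0.0174, -0.0007, 0, -0.006, 0, 0.0174, -0.0014, 0, -0.013, 0, 0.0174, -0.0021, 0, -0.02, 0, 0.0174, -0.0028, 0, -0.027, 0, 0.0174, -0.0035, 0, -0.034, 0, 0.0174, -0.0042, 0, -0.041, 0, 0.0174, -0.0049, 0, -0.048, 0, 0.0174, -0.0055, 0, -0.054, 0, 0.0174, -0.0058, 0, -0.057, 0, 0.0174, -0.0058, 0, -0.057, 0])

```text
t: 24.92
tcp_pos: [0.5106, -0.0795, 0.2301]
ee_rot: [0.709, 0.705, 0.0, 0.0]
contact_force: [0.7, 1.1, -0.9]
grip_width: 0.0176
grasp_force: 17.2
```

```bash
python3 -c "from h import *;est()"
```

```text
rows 209 310 cols [np.float64(318.4), np.float64(318.5)] s_grip 192.1 tilt -0.033 tip [ 0.5107 -0.0731  0.0563] tcp [ 0.5105 -0.0795  0.2296] F [ 0.3 -0.5 -0.2] g 17.2
```

>>> carry_out(moves=[0.0174, 0, 0, 0, 0, 0.0174, 0.0002, 0, 0.006, 0, 0.0174, 0.0005, 0, 0.012, 0, 0.0174, 0.0009, 0, 0.018, 0, 0.0174, 0.0013, 0, 0.024, 0, 0.0174, 0.0017, 0, 0.03, 0, 0.0174, 0.0021, 0, 0.036, 0, 0.0174, 0.0025, 0, 0.042, 0, 0.0174, 0.0029, 0, 0.048, 0, 0.0174, 0.0033, 0, 0.054, 0, 0.0174, 0.0035, 0, 0.058, 0, 0.0174, 0.0035, 0, 0.058, 0])

```text
t: 25.97
tcp_pos: [0.5106, -0.076, 0.1711]
ee_rot: [0.709, 0.705, 0.0, 0.0]
contact_force: [0.3, 0.6, -1.7]
grip_width: 0.0176
grasp_force: 17.1
```

```bash
python3 -c "from h import *;est()"
```

```text
rows 209 310 cols [np.float64(317.7), np.float64(318.5)] s_grip 192.7 tilt -0.033 tip [ 0.5106 -0.0696 -0.0027] tcp [ 0.5105 -0.076   0.1711] F [ 0.5 -0.2 -1.4] g 17.1
```

>>> carry_out(moves=[0.01, 0, 0, -0.003, 0, 0.01, 0.007, 0, -0.006, 0, 0.01, 0.015, 0, -0.012, 0, 0.01, 0.022, 0, -0.025, 0, 0.01, 0.022, 0, -0.05, 0, 0.01, 0.022, 0, -0.075, 0, 0.01, 0.022, 0, -0.1, 0, 0.01, 0.022, 0, -0.125, 0, 0.01, 0.022, 0, -0.15, 0, 0.01, 0.022, 0, -0.175, 0, 0.01, 0.022, 0, -0.19, 0, 0.01, 0.022, 0, -0.19, 0], squeeze=25)

```text
t: 27.02
tcp_pos: [0.5109, -0.0533, 0.3651]
ee_rot: [0.709, 0.705, 0.002, 0.002]
contact_force: [-0.4, 0.9, -1.1]
grip_width: 0.0175
grasp_force: 26.4
```

Run:
```python
from h import *
est();t=frame("top");f=frame("wrist")
g=cv2.cvtColor(t["color"],cv2.COLOR_RGB2GRAY)[195:260,400:480];G=cv2.resize(g,None,fx=4,fy=4,interpolation=cv2.INTER_CUBIC)
c=cv2.HoughCircles(G,cv2.HOUGH_GRADIENT,1,20,param1=100,param2=25,minRadius=44,maxRadius=68)
if c is not None:
  for x,y,r in c[0][:4]: p=((x+.5)/4-.5+400,(y+.5)/4-.5+195);print(p,r/4,plane(t,[p],.1).round(4))
# beaker: floor/wrist
g=cv2.cvtColor(f["color"],cv2.COLOR_RGB2GRAY)
c=cv2.HoughCircles(g,cv2.HOUGH_GRADIENT,1,20,param1=80,param2=25,minRadius=40,maxRadius=75)
if c is not None:
  for x,y,r in c[0][:6]: print("w",x,y,r,plane(f,[(x,y)],.147).round(4),plane(f,[(x,y)],.004).round(4))
```

```text
rows 207 311 cols [np.float64(318.5), np.float64(318.5)] s_grip 190.2 tilt -0.052 tip [ 0.5112 -0.0435  0.1914] tcp [ 0.5107 -0.0533  0.3626] F [ 0.6  0.3 -1.4] g 26.4
(np.float32(440.5), np.float32(227.5)) 12.575 [[ 0.4685 -0.2876  0.1   ]]
w 315.5 166.5 54.0 [[ 0.5071 -0.0491  0.147 ]] [[ 0.5056 -0.0751  0.004 ]]
w 538.5 69.5 73.3 [[0.7398 0.0527 0.147 ]] [[0.8312 0.0674 0.004 ]]
w 326.5 149.5 42.2 [[ 0.519  -0.0307  0.147 ]] [[ 0.5223 -0.0494  0.004 ]]
w 521.5 95.5 59.0 [[0.7247 0.0262 0.147 ]] [[0.8101 0.0303 0.004 ]]
w 11.5 146.5 52.4 [[ 0.1638 -0.0219  0.147 ]] [[ 0.0252 -0.0371  0.004 ]]
w 320.5 276.5 44.5 [[ 0.5119 -0.1823  0.147 ]] [[ 0.5123 -0.2614  0.004 ]]
```

>>> carry_out(moves=[0.01, -0.012, -0.002, 0, 0, 0.01, -0.035, -0.006, 0, 0, 0.01, -0.063, -0.011, 0, 0, 0.01, -0.091, -0.016, 0, 0, 0.01, -0.119, -0.021, 0, 0, 0.01, -0.147, -0.026, 0, 0, 0.01, -0.175, -0.031, 0, 0, 0.01, -0.2, -0.036, 0, 0, 0.01, -0.22, -0.04, 0, 0, 0.01, -0.232, -0.0417, 0, 0, 0.01, -0.238, -0.0417, 0, 0, 0.01, -0.238, -0.0417, 0, 0])

```text
t: 28.17
tcp_pos: [0.4672, -0.2923, 0.3605]
ee_rot: [0.71, 0.705, -0.0, -0.001]
contact_force: [0.0, 0.3, -1.3]
grip_width: 0.0178
grasp_force: 26.3
```

Run:
```python
from h import *
est();f=frame("wrist");cv2.imwrite("pics/p1.png",f["color"][:,:,::-1])
g=cv2.cvtColor(f["color"],cv2.COLOR_RGB2GRAY)
print(proj(f,[[.468,-.288,.1],[.468,-.247,.1],[.468,-.329,.1],[.427,-.288,.1],[.509,-.288,.1]]).round(1).tolist())
print("col212",g[212,250:390].tolist());print("row",g[100:240,290].tolist())
t=frame("top");G=cv2.cvtColor(t["color"],cv2.COLOR_RGB2GRAY)[180:240,325:395];G=cv2.resize(G,None,fx=4,fy=4,interpolation=cv2.INTER_CUBIC)
c=cv2.HoughCircles(G,cv2.HOUGH_GRADIENT,1,20,param1=100,param2=20,minRadius=60,maxRadius=100)
if c is not None:
  for x,y,r in c[0][:4]: p=((x+.5)/4-.5+325,(y+.5)/4-.5+180);print("beaker",p,r/4,plane(t,[p],.147).round(4),plane(t,[p],.004).round(4))
```

```text
rows 207 311 cols [np.float64(317.4), np.float64(318.5)] s_grip 191.2 tilt -0.047 tip [ 0.4674 -0.2824  0.1885] tcp [ 0.4674 -0.2915  0.3608] F [ 0.1 -0.1 -1.3] g 26.3
[[319.2, 160.4], [319.0, 126.2], [319.4, 192.9], [285.6, 160.6], [352.7, 160.2]]
col212 [144, 143, 145, 145, 146, 144, 144, 143, 143, 144, 142, 144, 144, 144, 144, 144, 143, 143, 144, 146, 145, 148, 147, 147, 145, 143, 141, 143, 143, 144, 145, 147, 147, 147, 148, 145, 144, 145, 151, 153, 152, 155, 155, 165, 174, 178, 177, 157, 155, 163, 158, 157, 146, 146, 151, 159, 128, 51, 21, 27, 23, 29, 44, 47, 47, 48, 49, 48, 45, 47, 49, 50, 47, 51, 50, 40, 29, 25, 26, 22, 37, 122, 165, 168, 140, 117, 108, 108, 104, 98, 126, 141, 142, 144, 144, 144, 142, 144, 150, 149, 154, 145, 139, 142, 144, 145, 143, 144, 145, 141, 140, 140, 142, 143, 140, 141, 140, 141, 142, 143, 143, 144, 143, 143, 142, 144, 143, 140, 141, 140, 142, 143, 142, 142, 142, 142, 142, 142, 141, 141]
row [145, 142, 142, 145, 145, 144, 145, 144, 143, 145, 145, 146, 144, 144, 144, 145, 146, 146, 144, 141, 141, 141, 142, 143, 145, 144, 145, 143, 145, 146, 147, 147, 145
[... 161 characters left out ...]
7, 133, 139, 144, 152, 167, 173, 177, 179, 178, 175, 169, 149, 137, 143, 144, 139, 131, 137, 164, 162, 166, 179, 158, 162, 155, 161, 151, 158, 175, 174, 148, 163, 151, 147, 171, 155, 166, 178, 172, 151, 139, 145, 158, 151, 166, 179, 152, 155, 157, 147, 146, 145, 146, 148, 148, 146, 146, 147, 146, 145, 146, 145, 144, 144, 142, 144, 144, 144, 145, 144, 143, 144, 145, 108]
beaker (np.float32(355.0), np.float32(215.25)) 17.05 [[ 0.4942 -0.039   0.147 ]] [[ 0.5112 -0.0508  0.004 ]]
beaker (np.float32(361.75), np.float32(211.0)) 23.4 [[ 0.5062 -0.0576  0.147 ]] [[ 0.5246 -0.0714  0.004 ]]
beaker (np.float32(357.25), np.float32(208.25)) 22.875 [[ 0.5136 -0.0451  0.147 ]] [[ 0.5329 -0.0576  0.004 ]]
```

The pot's rim in the wrist image is centred at row 160, as predicted, so the brush is above the pot. I'm lowering it.

>>> carry_out(moves=[0.01, 0, 0, 0.01, 0, 0.01, 0, 0, 0.03, 0, 0.01, 0, 0, 0.055, 0, 0.01, 0, 0, 0.08, 0, 0.01, 0, 0, 0.105, 0, 0.01, 0, 0, 0.13, 0, 0.01, 0, 0, 0.15, 0, 0.01, 0, 0, 0.165, 0, 0.01, 0, 0, 0.175, 0, 0.01, 0, 0, 0.18, 0, 0.01, 0, 0, 0.183, 0, 0.01, 0, 0, 0.183, 0])

```text
t: 29.32
tcp_pos: [0.4675, -0.2915, 0.1783]
ee_rot: [0.709, 0.705, 0.0, 0.0]
contact_force: [-0.5, 0.0, -1.4]
grip_width: 0.0173
grasp_force: 26.3
```

```bash
python3 -c "from h import *;est();print(manip.read_state()['ft_torque'])"
```

```text
rows 209 310 cols [np.float64(318.1), np.float64(319.0)] s_grip 193.4 tilt -0.034 tip [ 0.4678 -0.2851  0.0042] tcp [ 0.4676 -0.2916  0.1788] F [0.5 0.2 0.1] g 26.3
[ 0.03571008  0.00846092 -0.01740152]
```

>>> carry_out(moves=[0.01, 0, 0, 0.002, 0, 0.01, 0, 0, 0.004, 0, 0.01, 0, 0, 0.005, 0, 0.01, 0, 0, 0.005, 0])

```text
t: 29.7
tcp_pos: [0.4674, -0.2917, 0.1735]
ee_rot: [0.709, 0.705, 0.0, 0.0]
contact_force: [-0.3, -0.4, -1.6]
grip_width: 0.0177
grasp_force: 26.4
```

```bash
python3 -c "from h import *;est();print(manip.read_state()['ft_torque'])"
```

```text
rows 209 310 cols [np.float64(317.9), np.float64(319.0)] s_grip 192.6 tilt -0.033 tip [ 4.675e-01 -2.854e-01 -3.000e-04] tcp [ 0.4674 -0.2917  0.1735] F [-0.5 -0.6  0.4] g 26.5
[-0.03280277 -0.10788287  0.06932761]
```

>>> carry_out(moves=[0.0178, 0, 0, 0.001, 0, 0.0185, 0, 0, 0.001, 0, 0.021, 0, 0, 0.001, 0, 0.028, 0, 0, 0.001, 0, 0.038, 0, 0, 0.001, 0, 0.05, 0, 0, 0.001, 0, 0.06, 0, 0, -0.003, 0, 0.06, 0, 0, -0.02, 0, 0.06, 0, 0, -0.05, 0, 0.06, 0, 0, -0.09, 0, 0.06, 0, 0, -0.12, 0, 0.06, 0, 0, -0.13, 0])

```text
t: 30.75
tcp_pos: [0.468, -0.2921, 0.3087]
ee_rot: [0.709, 0.705, 0.001, 0.003]
contact_force: [-1.1, 0.2, 0.1]
grip_width: 0.06
grasp_force: 0.0
```

Run:
```python
from h import *
st,f=tilt();s=manip.read_state();print(st,s["tcp_pos"],s["contact_force"])
m=blue(f);m[:,:270]=0;m[:,370:]=0;y,x=np.nonzero(m);print(x.min(),x.max(),y.min(),y.max())
for k in (0,.05,-.05):
  print(k,proj(f,[[.4675,-.2885+k*.2,.211],[.4675,-.2885+k*.1,.116],[.4675,-.2885,.1]]).round().tolist())
# rim crossing
g=cv2.cvtColor(f["color"],cv2.COLOR_RGB2GRAY)
print(proj(f,[[.468,-.247,.1],[.468,-.329,.1]]).round(1).tolist())
```

```text
[305 187  23  15 297] [ 0.46804665 -0.29212541  0.30826281] [ 0.30603858 -0.98966621  1.69014738]
305 327 165 201
0 [[317.0, 195.0], [317.0, 170.0], [317.0, 167.0]]
0.05 [[317.0, 182.0], [317.0, 165.0], [317.0, 167.0]]
-0.05 [[317.0, 207.0], [317.0, 175.0], [317.0, 167.0]]
[[317.1, 127.8], [317.7, 203.5]]
```

The handle end is at row 194 (195 predicted for upright), so the brush stands upright in the pot. I'll back away and check that it stays.

>>> carry_out(moves=[0.06, 0, 0, -0.03, 0, 0.06, 0, 0, -0.06, 0, 0.06, 0, 0, -0.08, 0, 0.06, 0, 0, -0.08, 0, 0.06, 0, 0, -0.08, 0, 0.06, 0, 0, -0.08, 0, 0.06, 0, 0, -0.08, 0, 0.06, 0, 0, -0.08, 0, 0.06, 0, 0, -0.08, 0, 0.06, 0, 0, -0.08, 0])

```text
t: 31.63
tcp_pos: [0.4674, -0.2916, 0.3829]
ee_rot: [0.709, 0.705, -0.0, -0.0]
contact_force: [1.0, -0.6, 0.3]
grip_width: 0.0602
grasp_force: 0.0
```

Run:
```python
from h import *
st,f=tilt();s=manip.read_state();print(st,s["tcp_pos"],s["contact_force"])
print(proj(f,[[.4675,-.2885,.211],[.4675,-.2885,.116]]).round().tolist(), rows(f))
if abs(st[1]+st[3]/2-proj(f,[[.4675,-.2885,.211]])[0,1])<12: print(manip.finish_job())
```

```text
[310 165  18  16 198] [ 0.46734743 -0.29163516  0.38296789] [-0.21869263  0.36682896 -0.20045284]
[[319.0, 176.0], [319.0, 160.0]] (np.int64(155), np.int64(180))
the job is handed in; nothing more can be done
None
```

The job is handed in at about 32 s: the beaker's left and right walls are scrubbed (the left took three passes, because the grip slipped briefly and the brush had to be re-gripped inside the beaker), the brush stands upright in the pot, and the beaker may have slid about 5 mm.

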